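# Put the remote and glasses away and close the box

### The arm

A 6-joint arm with a two-finger parallel gripper is mounted at the origin on the work surface. World frame = base frame: x ahead of the robot, y to its left, z up, the work surface at z = 0. Lengths are in m, angles in rad, forces in N, time in s.
With the tool pointing down it reaches from about 0.3 to 0.775 m from the base axis. Payload 14.6 kg.
Tool frame: the origin (TCP) lies midway between the tips of the shut fingers; the grasp point (between the pads) lies 19 mm behind it (ctrl.pinch_z is the z of the grasp point in the tool frame, in m); z points along the fingers, y is the line along which they close (so a half turn about z gives the same grasp; the last joint's range is limited). The gripper opens to 94 mm and grips with 3 to 60 N. Pads are 16 mm wide; open, the fingers measure 119 mm over their backs; the gripper's body (75 mm by 177 mm) begins 78 mm behind the grasp point.
Start: joints at [1.229, 0.3, 1.521, -0, 1.321, -0.067], TCP at [0.149, 0.529, 0.205] pointing down, gripper open.
Joint ranges: [-3.03, 3.03], [-0.79, 2.21], [0.23, 2.52], [-1.04, 4.18], [0, 3.07], [-2.55, 2.55]. Speed limits (rad/s): [2.22, 2.22, 2.57, 3.14, 3.14, 3.14].

### API

Orientations are given as [roll, pitch, yaw] about the fixed x, y, z axes, in that order (R = Rz(yaw) Ry(pitch) Rx(roll)).
In Python, from station import ctrl, camera, ticket gives the robot as it stands. The module is installed in compiled form; this text tells all that it offers.
- The arm moves only by the shell command python3 -m inch 'ROWS' [FORCE]. ROWS is text: rows parted by semicolons, each of 7 numbers parted by spaces: the opening, from -1 (shut) to 1 (fully open), then the shift along the tool's x, y, z in units of 0.03 m (1.0 is 0.03 m), then the turn, a rotation vector about the tool's x, y, z in units of 10 degrees (1.0 is 10 degrees). In form: grip dx dy dz rx ry rz; .... A call has 1 to 10 rows; each row shifts and turns the commanded pose from where the row before left it, along the tool's axes as they then stand; what a row does not reach is not made up. A row lasts 1/8 s, in which the tool goes at most 62.5 mm and 10.7 degrees, less where a joint would pass 70% of its speed; a pose out of reach is approached as far as the arm can. A call with a number of a shift or a turn outside -1 to 1 is refused whole. A call with a gripper value outside its range is refused whole. The fingers move at their own pace and stop on an object; FORCE is the grip in N (left out, the last holds). Time passes only in rows, so rows that do not move let the fingers close. It gives the time, the measured TCP pose, the force, the opening and the grip force at its end, in the units of the state.
- ctrl.get_obs(): the state, without advancing time (a new reading comes with each control period).
- camera(name): name is "scene" or "side" or "wrist"; returns a dict with "img" (384x512x3 uint8, blue, green, red), "range_z" (384x512 float32, m along the optical axis (not along the pixel's ray), 0 where there is no reading), "intrinsics" (3x3 intrinsics, pixels), "k1" (the pictures are not rectified: a ray, as slopes to the right and down, at radius r is drawn at 1 + k1 r^2 times it, then the intrinsics apply), "view" (4x4, takes a point from world to camera coordinates). Camera axes: x right, y down, z forward; pixel columns grow to the right and rows downward; lengths in m; the calibration is good to about 2 mm. A picture is of the moment at which its call begins.
- ticket.hand_in(): hands the job in; it is judged then, once.
The state is a dict: "time_s": time; "qpos": joint angles; "joint_vel": joint speeds; "tau": joint torques, N m; "ee_pos": TCP position; "eef_rot": TCP orientation; "force": force on the tool from outside, world axes, zero at the start; "moment": the same for the moment, N m; "grip_width": finger opening in m; "grip_force": force on a finger pad.
Only numpy, scipy, OpenCV 4.12 (cv2) and the standard library are available. Lean on these libraries where they do the work, as an engineer would, in place of code of your own. Each camera call takes 0.05 s, during which the arm holds its last target. There are 200 camera calls.

### The job

Tidy up the living-room table: lay the television remote and the glasses case flat on the floor of the storage box, side by side, then put the lid on, handle up, so that it sits fully down and flush all round. Handle everything gently: hold the glasses case lightly, and set the things and the lid down rather than dropping or forcing them. Leave everything else on the table where it is.

Things in the scene. Friction and masses are not known exactly. Their poses are not given: they have to be found in the camera images.
- box: open storage box, woven-look brown wood, standing fixed on the table to the robot's left or right; outside 216 (its x) x 206 (its y) x 50 mm high, walls 8 mm, floor 6 mm thick with a grey lining, so inside 200 x 190 mm and 44 mm deep. Origin: centre of its underside; z up. It does not move.
- lid: loose box lid, 0.28-0.46 kg, lying handle-up on the table: brown plate 216 (x) x 206 (y) x 10 mm; under it a pale plug 192 x 182 x 10 mm (4 mm play all round in the box); on top a central pale bar handle 60 (x) x 18 (y) x 32 mm high. Origin: centre of the plug's underside; plate z 10-20, handle 20-52 mm. Seated: origin 40 mm above the box's origin, x along the box's x, either way round.
- lid_handle (a point): middle of the lid's handle, 40 mm above the lid's origin (12 mm below the top of the handle)
- remote: black television remote, 150 (x) x 42 (y) x 20 mm high, 0.08 to 0.17 kg, grey buttons up; starts lying across one end of the lid's plate, about 82 mm from the lid's centre, its length roughly along the lid's y. Origin: centre of its underside, z up.
- case: hard blue glasses case, 150 (x) x 54 (y) x 30 mm high with edges rounded 10 mm, 0.1 to 0.21 kg, lying flat on the table between box and lid; fragile: keep the grip under 40 N a finger. Origin: centre of its underside, z up.
- candle: amber glass candle jar, 68 mm diameter, 75 mm high, in the middle of the table nearer or farther than the glasses case; leave alone. Origin: centre of its underside (as for all below).
- tissues: white and blue tissue box 115 x 235 x 85 mm high at the back; leave alone
- vase: black round vase, 120 mm diameter, 135 mm high, back right; leave alone
- bowl: terracotta bowl of oranges, 130 mm diameter, about 67 mm high, back left; leave alone
- books: stack of three books, 200 x 135 x 66 mm, at the right; leave alone
- mug: white mug, 82 mm diameter, 92 mm high, handle along its y, at the left; leave alone
- clock: small black round clock, 84 mm across, 94 mm high, at the right; leave alone
Things that resemble listed ones, but are neither listed nor needed, are in the scene too. Leave any purple or white look-alike of the remote alone.

How it is judged:
On the way, in this order (a step that is already met when the one before it is completed fails the run):
1. remote and glasses case both lie flat on the floor of the box, let go (x of remote in the frame of box between -0.1 and 0.1 m and y of remote in the frame of box between -0.095 and 0.095 m and z of each of remote, case in the frame of box below 0.012 m and angle between each of remote, case's own z axis and vertical below 0.15 rad and x of case in the frame of box between -0.1 and 0.1 m and y of case in the frame of box between -0.095 and 0.095 m and contact force between the fingers and remote below 0.1 N and contact force between the fingers and case below 0.1 N), for 0.2 s.
2. the lid sits fully down on the box (x of lid in the frame of box between -0.007 and 0.007 m and y of lid in the frame of box between -0.007 and 0.007 m and z of lid in the frame of box between 0.033 and 0.0425 m and angle between lid's own z axis and vertical below 0.03 rad and angle between the x axis of lid and the x axis of box, either way round below 0.06 rad), for 0.2 s.
At the end, for the whole second after the job is handed in: Remote and glasses case lie flat (0.15 rad) on the box floor (origin under 12 mm above the box origin); lid seated: origin within 7 mm of the box centre in its x and y, at most 42.5 mm above the box origin, level within 0.03 rad, turned within 0.06 rad of the box; all at rest (all of step 2 and x of remote in the frame of box between -0.1 and 0.1 m and y of remote in the frame of box between -0.095 and 0.095 m and z of each of remote, case in the frame of box below 0.012 m and angle between each of remote, case's own z axis and vertical below 0.15 rad and x of case in the frame of box between -0.1 and 0.1 m and y of case in the frame of box between -0.095 and 0.095 m and linear speed of each of lid, remote, case below 0.02 m/s); the robot touches nothing.
It fails at once if a bystander is pushed or knocked (moved more than 15 mm) (distance of any of candle, tissues, vase, books, mug, bowl, clock from where it was at the start of the episode above 0.015 m).
It fails at once if the lid is dropped into or onto the box (comes down faster than 0.4 m/s) or forced (more than 60 N between them) (contact force between lid and box above 60 N or (x of lid in the frame of box between -0.1 and 0.1 m and y of lid in the frame of box between -0.095 and 0.095 m and z of lid in the frame of box below 0.063 m and linear speed of lid above 0.4 m/s)).
It fails at once if the glasses case is dropped into or onto the box (comes down faster than 0.4 m/s) or forced (more than 60 N between them) (contact force between case and box above 60 N or (x of case in the frame of box between -0.1 and 0.1 m and y of case in the frame of box between -0.095 and 0.095 m and z of case in the frame of box below 0.04 m and linear speed of case above 0.4 m/s)).
It fails at once if the remote is dropped into or onto the box (comes down faster than 0.4 m/s) or forced (more than 60 N between them) (contact force between remote and box above 60 N or (x of remote in the frame of box between -0.1 and 0.1 m and y of remote in the frame of box between -0.095 and 0.095 m and z of remote in the frame of box below 0.04 m and linear speed of remote above 0.4 m/s)).
It fails at once if the glasses case is squeezed hard (more than 100 N, both fingers together) (contact force between the fingers and case above 100 N).
It also fails if it takes over 72 s, if anything falls off the work surface, if the arm or the gripper's body presses on something with over 40 N, if the wrist force passes 120 N, or if a joint passes its speed limit or range.

## Working session

There is one attempt and no reset: what is moved stays moved. The work goes in short steps, Python scripts to look and compute and a shell command to move; the robot and the scene stay as the last step left them, time stands still between calls to the robot, and variables do not carry over. Pictures are saved under pics/ and viewed, at most 10 in all, crops included, and the job is handed in when it is done.

```bash
mkdir -p pics; ls; cat > h.py <<'E'
import numpy as np, cv2
from station import ctrl, camera, ticket
def pts(c):
    K=c["intrinsics"];h,w=c["range_z"].shape
    u,v=np.meshgrid(np.arange(w),np.arange(h))
    x=(u-K[0,2])/K[0,0];y=(v-K[1,2])/K[1,1]
    xd,yd=x.copy(),y.copy()
    for _ in range(8):
        s=1+c["k1"]*(x*x+y*y);x=xd/s;y=yd/s
    z=c["range_z"];P=np.stack([x*z,y*z,z,np.ones_like(z)],-1)
    W=P@np.linalg.inv(c["view"]).T
    W=W[...,:3];W[z==0]=np.nan
    return W
E
python3 - <<'E'
from h import *
o=ctrl.get_obs();print(o,ctrl.pinch_z)
for n in("scene","side"):
    c=camera(n);cv2.imwrite(f"pics/{n}0.png",c["img"]);np.savez(f"{n}0.npz",**c)
    print(n,np.linalg.inv(c["view"]).round(3).tolist(),c["k1"])
E
```

```text
pics
{'time_s': 0.0, 'qpos': array([ 1.22939103e+00,  3.00490914e-01,  1.52158417e+00, -3.63989518e-06,
        1.32068909e+00, -6.65945329e-02]), 'joint_vel': array([ 0.00056761,  0.00031224,  0.0016394 ,  0.00156167, -0.00106048,
       -0.00062159]), 'tau': array([ 1.75402347e-04, -5.31805980e+01, -3.52741742e+01,  7.08656665e-02,
        2.43156654e-02, -8.48832906e-05]), 'ee_pos': array([0.14916361, 0.52911453, 0.20487415]), 'eef_rot': array([-3.14042350e+00, -7.44412570e-05,  2.86678275e+00]), 'force': array([ 0.57779226, -0.15660545,  0.13114373]), 'moment': array([-0.02387427, -0.01543697, -0.06573553]), 'grip_force': 0.0, 'grip_width': 0.09368674776019029} -0.0188
scene [[0.675, 0.542, -0.501, 1.437], [0.738, -0.484, 0.47, -0.874], [0.012, -0.687, -0.727, 1.388], [0.0, 0.0, 0.0, 1.0]] 0.04121838158703517
side [[0.963, -0.191, 0.192, 0.27], [-0.271, -0.654, 0.706, -0.906], [-0.009, -0.732, -0.681, 0.92], [0.0, 0.0, 0.0, 1.0]] -0.0584451462238323
```

View pics/scene0.png

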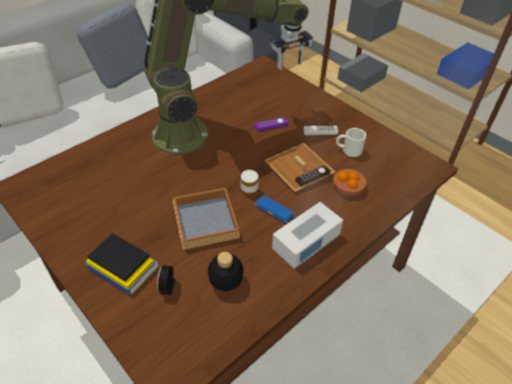

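View pics/side0.png

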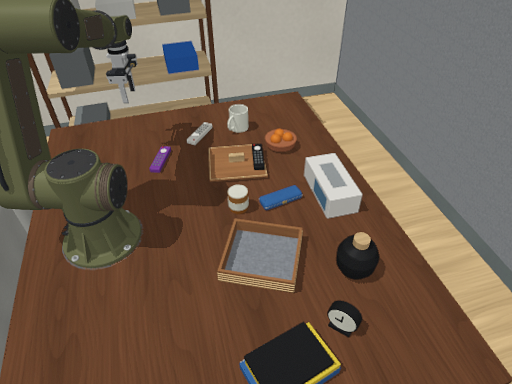

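The scene view shows the box at (207,218), the lid at (298,166) with the black remote at (312,176), and the blue case at (275,208) by the candle at (249,181). In the side view the box is at (262,253), the lid at (238,162), the remote at (258,157) and the case at (281,197).

```bash
cat > m.py <<'E'
from h import *
from scipy import ndimage as nd
def rect(P):
    (c,s,a)=cv2.minAreaRect((P[:,:2]*1000).astype(np.float32))
    return np.round(c,1),np.round(s,1),round(a,1),'z',np.percentile(P[:,2]*1000,[5,50,95]).round(1),len(P)
def seg(c,seed,cond,name,rad=90):
    m=cond.copy();yy,xx=np.indices(m.shape)
    m&=np.hypot(xx-seed[0],yy-seed[1])<rad
    l,n=nd.label(m)
    if n==0:print(name,'none');return
    L=[k for k in range(1,n+1) if (l==k).sum()>15]
    for k in sorted(L,key=lambda k:-(l==k).sum())[:3]: print(name,rect(c[l==k]))
if __name__=="__main__":
  S={"scene":dict(box=(207,218),lid=(298,166),rem=(312,176),case=(275,208),candle=(249,181)),
   "side":dict(box=(262,253),lid=(238,162),rem=(258,157),case=(281,197),candle=(238,197))}
  for n in S:
    c=dict(np.load(n+"0.npz"));W=pts(c);z=W[...,2]*1000
    hsv=cv2.cvtColor(c["img"],cv2.COLOR_BGR2HSV);H,s,V=[hsv[...,i].astype(int) for i in range(3)]
    print(n,'table z',np.nanmedian(z[(np.abs(z)<20)]))
    d=S[n]
    seg(W,d["box"],(z>40)&(z<60),"boxrim",60)
    seg(W,d["box"],(z>1)&(z<14)&(s<90),"boxfloor",45)
    seg(W,d["lid"],(z>11)&(z<60),"lid",50)
    seg(W,d["lid"],(z>42)&(z<60),"handle",15)
    seg(W,d["rem"],(z>30)&(z<60)&(s<110)&(V<110),"remote",30)
    seg(W,d["case"],(H>95)&(H<125)&(s>120)&(z>5),"case",35)
    seg(W,d["candle"],(z>15)&(z<90),"candle",18)
E
python3 m.py
```

```text
scene table z 1.7843180004467607
boxrim (array([ 470.4, -225.9]), array([208. , 226.6]), 62.9, 'z', array([41.3, 49.9, 56.4]), 627)
boxrim (array([468.1, -10.9]), array([66.4, 28. ]), 33.6, 'z', array([41.8, 51.5, 56.6]), 57)
boxfloor (array([ 455.1, -215.3]), array([187.9, 173.3]), 63.1, 'z', array([ 3.5,  8.7, 13.2]), 1516)
lid (array([508., 246.]), array([219.7, 226.4]), 80.2, 'z', array([16. , 22.9, 45.6]), 1831)
lid (array([605.5,   5.8]), array([148.5,  49.2]), 8.3, 'z', array([24.7, 31.5, 38.3]), 256)
lid (array([679.7, 295. ]), array([ 51.5, 123.4]), 33.8, 'z', array([21.5, 41.6, 55.7]), 204)
handle (array([506.5, 241.7]), array([25.6, 63.2]), 81.3, 'z', array([43.4, 51.5, 58.9]), 63)
remote (array([591.7, 229.4]), array([150.4,  46.5]), 77.9, 'z', array([32.4, 40.9, 46.9]), 230)
case (array([ 6.085e+02, -2.000e-01]), array([150.8,  55.4]), 11.5, 'z', array([17.3, 30.2, 37.3]), 449)
candle (array([458.4,   5.6]), array([68., 70.]), 75.3, 'z', array([22.3, 72.8, 82.9]), 352)
side table z 0.48818519939647365
boxrim (array([ 473.3, -227. ]), array([212.1, 219.3]), 62.9, 'z', arr
[... 183 characters left out ...]
, 'z', array([ 5.2,  7.9, 10.8]), 2717)
lid (array([508.8, 242.5]), array([212.4, 215.6]), 80.6, 'z', array([17.7, 21.9, 43.8]), 1898)
lid (array([683.7, 314.5]), array([ 65.2, 126.2]), 3.1, 'z', array([18.9, 41.2, 57. ]), 273)
lid (array([453.7, -10.8]), array([37.6, 68.2]), 77.0, 'z', array([12.6, 38.1, 56.3]), 200)
handle (array([509.2, 241.2]), array([24.1, 58.3]), 81.4, 'z', array([43.4, 52. , 55.6]), 76)
remote (array([590.7, 227.7]), array([145.3,  40.5]), 77.8, 'z', array([34.8, 41. , 44.6]), 227)
case (array([606.1,  -2.2]), array([144.4,  51.9]), 10.2, 'z', array([13.1, 30. , 33.4]), 505)
candle (array([457.3,   3.6]), array([68. , 67.6]), 88.2, 'z', array([22.7, 71.6, 80.5]), 479)
```

```bash
cat > go.py <<'E'
# usage: go.py x y z(mm TCP) ydir(deg): total shift along present tool axes, turn; units of rows
import sys
from h import *
from scipy.spatial.transform import Rotation as R
o=ctrl.get_obs();r=R.from_euler('xyz',o["eef_rot"]);t=np.array(sys.argv[1:4],float)/1000
d=r.inv().apply(t-o["ee_pos"])/.03
y=r.as_matrix()[:,1];yd=np.degrees(np.arctan2(y[1],y[0]))
print("t",round(o["time_s"],2),"pos",(o["ee_pos"]*1000).round(1),"ydir",yd.round(2),"tilt z",r.as_matrix()[:,2].round(4),"grip",round(o["grip_width"]*1000,1),round(o["grip_force"],1),"F",o["force"].round(1),"q6",o["qpos"][5].round(2))
e=(yd-float(sys.argv[4])+90)%180-90
print("shift units now-axes",d.round(2),"turn rz",(e/10).round(3))
# if turned first
r2=r*R.from_rotvec([0,0,np.radians(e)]);print("shift after turn",(r2.inv().apply(t-o["ee_pos"])/.03).round(2))
E
python3 go.py 591 228 200 -12
```

```text
t 0.1 pos [149.2 529.2 205. ] ydir 74.26 tilt z [-3.e-04 -9.e-04 -1.e+00] grip 93.9 0.0 F [0.8 0.  0.4] q6 -0.07
shift units now-axes [-16.9   -5.67   0.17] turn rz 8.626
shift after turn [-6.76 16.49  0.17]
```

```bash
python3 -m inch '0.28 -1 -.33 0 0 0 0;0.28 -1 -.33 0 0 0 0;0.28 -1 -.33 0 0 0 0;0.28 -1 -.33 0 0 0 0;0.28 -1 -.33 0 0 0 0;0.28 -1 -.33 0 0 0 0;0.28 -1 -.33 0 0 0 0;0.28 -1 -.33 0 0 0 0;0.28 -1 -.33 0 0 0 0' 10
python3 -m inch '0.28 -1 -.33 0 0 0 0;0.28 -1 -.33 0 0 0 0;0.28 -1 -.33 0 0 0 0;0.28 -1 -.33 0 0 0 0;0.28 -1 -.33 0 0 0 0;0.28 -1 -.33 0 0 0 0;0.28 -1 -.33 0 0 0 0;0.28 -1 -.33 0 0 0 0'
python3 -m inch '0.28 0 0 0 0 0 1;0.28 0 0 0 0 0 1;0.28 0 0 0 0 0 1;0.28 0 0 0 0 0 1;0.28 0 0 0 0 0 1;0.28 0 0 0 0 0 1;0.28 0 0 0 0 0 1;0.28 0 0 0 0 0 1;0.28 0 0 0 0 0 .63'
python3 go.py 591 228 200 -12
python3 - <<'E'
from h import *
c=camera("wrist");cv2.imwrite("pics/w1.png",c["img"]);np.savez("w1.npz",**c);print(np.linalg.inv(c["view"]).round(3),c["k1"])
E
```

```text
time_s: 1.23
ee_pos: [0.3856, 0.3696, 0.2052]
eef_rot: [-3.141, -0.0, 2.867]
force: [-0.2, 0.5, 0.0]
grip_width: 0.0601
grip_force: 0.0
time_s: 2.22
ee_pos: [0.5951, 0.2283, 0.205]
eef_rot: [-3.141, -0.001, 2.867]
force: [0.0, -0.7, 0.2]
grip_width: 0.0604
grip_force: 0.0
time_s: 3.35
ee_pos: [0.5943, 0.2289, 0.205]
eef_rot: [-3.141, 0.0, 1.356]
force: [-0.4, -0.2, 0.1]
grip_width: 0.06
grip_force: 0.0
t 3.35 pos [594.3 228.9 205. ] ydir -12.31 tilt z [-8.e-04 -3.e-04 -1.e+00] grip 60.0 0.0 F [-0.4 -0.2  0.1] q6 0.53
shift units now-axes [-0.05 -0.1   0.17] turn rz -0.031
shift after turn [-0.05 -0.1   0.17]
[[ 0.977 -0.206 -0.051  0.609]
 [-0.212 -0.949 -0.231  0.295]
 [-0.001  0.237 -0.972  0.385]
 [ 0.     0.     0.     1.   ]] -0.016298770940017
```

View pics/w1.png

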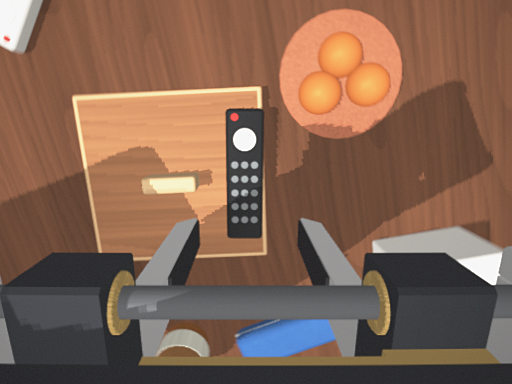

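The wrist view shows the remote at columns 227–263 and rows 110–237, lying on the lid, with the handle at (170,185) and the bowl at (340,75). All are unobstructed.

```bash
python3 - <<'E'
from m import *
c=dict(np.load("w1.npz"));W=pts(c);z=W[...,2]*1000
hsv=cv2.cvtColor(c["img"],cv2.COLOR_BGR2HSV);s=hsv[...,1].astype(int);V=hsv[...,2].astype(int)
seg(W,(245,172),(z>30)&(z<50)&(s<110),"remote",80)
seg(W,(170,180),(z>12)&(z<60)&(np.indices(z.shape)[0]<262),"lid",150)
seg(W,(170,185),(z>44)&(z<60),"handle",40)
E
```

```text
remote (array([590.9, 233.5]), array([147.3,  41.7]), 77.6, 'z', array([39. , 40.9, 42.5]), 4637)
remote (array([522.1, 248.5]), array([11.9, 39.1]), 60.4, 'z', array([32.1, 40.6, 49.6]), 130)
lid (array([507. , 243.3]), array([206.6, 216.9]), 80.7, 'z', array([19.7, 21.1, 42.1]), 28617)
lid (array([658.3, 297.3]), array([13.3, 66.4]), 21.3, 'z', array([39.3, 40.8, 42. ]), 569)
handle (array([507.1, 243. ]), array([18.5, 60.4]), 80.7, 'z', array([48.2, 52.6, 54. ]), 915)
```

```bash
python3 go.py 591 233 24 -12.4
```

```text
t 3.4 pos [594.3 228.9 205. ] ydir -12.57 tilt z [-7.e-04 -3.e-04 -1.e+00] grip 60.0 0.0 F [-0.5 -0.1  0.1] q6 0.53
shift units now-axes [ 0.11 -0.13  6.03] turn rz -0.017
shift after turn [ 0.11 -0.13  6.03]
```

```bash
python3 -m inch '.28 .11 -.13 1 0 0 0;.28 0 0 1 0 0 0;.28 0 0 1 0 0 0;.28 0 0 1 0 0 0;.28 0 0 1 0 0 0;.28 0 0 .5 0 0 0;.28 0 0 .5 0 0 0;.28 0 0 0 0 0 0' 15
python3 -m inch '-1 0 0 0 0 0 0;-1 0 0 0 0 0 0;-1 0 0 0 0 0 0;-1 0 0 0 0 0 0;-1 0 0 0 0 0 0' 15
python3 go.py 591 233 24 -12.4
```

```text
time_s: 4.4
ee_pos: [0.5911, 0.2329, 0.0248]
eef_rot: [-3.141, 0.001, 1.361]
force: [-0.1, 0.4, 0.7]
grip_width: 0.0601
grip_force: 0.0
time_s: 5.03
ee_pos: [0.5917, 0.2332, 0.0263]
eef_rot: [3.141, -0.001, 1.361]
force: [-1.6, -0.4, 5.2]
grip_width: 0.0418
grip_force: 15.0
t 5.03 pos [591.7 233.2  26.3] ydir -12.04 tilt z [ 1.1e-03  4.0e-04 -1.0e+00] grip 41.8 15.0 F [-1.6 -0.4  5.2] q6 0.53
shift units now-axes [-0.01 -0.02  0.08] turn rz 0.036
shift after turn [-0.01 -0.02  0.08]
```

```bash
python3 -m inch '-1 0 0 -.3 0 0 0;-1 0 0 -.7 0 0 0;-1 0 0 -1 0 0 0;-1 0 0 -1 0 0 0;-1 0 0 -1 0 0 0;-1 0 0 -1 0 0 0;-1 0 0 0 0 0 0'
python3 go.py 472 -226 200 -27.1
```

```text
time_s: 5.9
ee_pos: [0.5922, 0.2333, 0.1789]
eef_rot: [3.137, -0.003, 1.361]
force: [0.2, -0.1, -0.8]
grip_width: 0.0416
grip_force: 15.0
t 5.9 pos [592.2 233.3 178.9] ydir -12.04 tilt z [ 0.0051  0.0016 -1.    ] grip 41.6 15.0 F [ 0.2 -0.1 -0.8] q6 0.53
shift units now-axes [-15.81  -0.72  -0.75] turn rz 1.506
shift after turn [-15.45   3.41  -0.75]
```

```bash
python3 -m inch '-1 -.99 -.045 -.05 0 0 0;-1 -.99 -.045 -.05 0 0 0;-1 -.99 -.045 -.05 0 0 0;-1 -.99 -.045 -.05 0 0 0;-1 -.99 -.045 -.05 0 0 0;-1 -.99 -.045 -.05 0 0 0;-1 -.99 -.045 -.05 0 0 0;-1 -.99 -.045 -.05 0 0 0'
python3 -m inch '-1 -.99 -.045 -.05 0 0 0;-1 -.99 -.045 -.05 0 0 0;-1 -.99 -.045 -.05 0 0 0;-1 -.99 -.045 -.05 0 0 0;-1 -.99 -.045 -.05 0 0 0;-1 -.99 -.045 -.05 0 0 0;-1 -.99 -.045 -.05 0 0 0;-1 -.99 -.045 -.05 0 0 .75;-1 0 0 0 0 0 .75;-1 0 0 0 0 0 0'
python3 go.py 472 -226 200 -27.1
python3 - <<'E'
from h import *
c=camera("wrist");cv2.imwrite("pics/w2.png",c["img"]);np.savez("w2.npz",**c)
E
```

```text
time_s: 6.9
ee_pos: [0.5304, 0.002, 0.1867]
eef_rot: [-3.14, 0.0, 1.361]
force: [-0.1, 0.1, -1.0]
grip_width: 0.0421
grip_force: 15.0
time_s: 8.15
ee_pos: [0.4706, -0.2272, 0.1987]
eef_rot: [-3.14, -0.0, 1.099]
force: [0.1, 0.0, -1.0]
grip_width: 0.0416
grip_force: 15.0
t 8.15 pos [ 470.6 -227.2  198.7] ydir -27.03 tilt z [-1.e-03  6.e-04 -1.e+00] grip 41.6 15.0 F [ 0.1  0.  -1. ] q6 -0.05
shift units now-axes [ 0.06  0.02 -0.04] turn rz 0.007
shift after turn [ 0.06  0.02 -0.04]
```

View pics/w2.png

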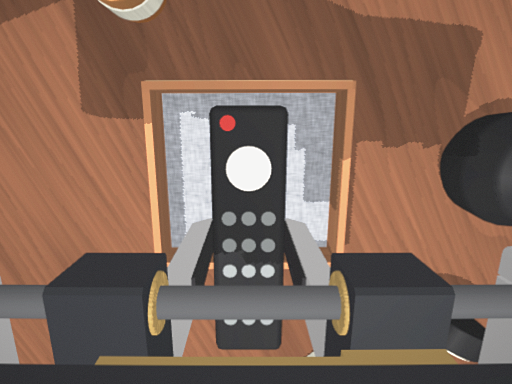

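The remote is held at columns 210–287, centred between the rim walls (outer columns 143–355, far rim at row 81). The vase stands to the right at (490,170).

```bash
cat > rim.py <<'E'
import sys
from m import *
c=dict(np.load(sys.argv[1]));W=pts(c);z=W[...,2]*1000
yy,xx=np.indices(z.shape)
m=(z>44)&(z<56)&(yy<245)&(np.hypot(W[...,0]-.472,W[...,1]+.226)<.17)
P=W[m][:,:2]*1000
best=None
for a in np.arange(-30,-24,.1):
    u=np.array([np.cos(np.radians(a)),np.sin(np.radians(a))]);v=np.array([-u[1],u[0]])
    A=P@u;B=P@v
    e=[np.percentile(A,.7),np.percentile(A,99.3),np.percentile(B,99.3)]
    # width score: spread of left rim points
    q=e[1]-e[0]
    if best is None or q<best[0]:best=(q,a,e,u,v)
print("extent along",best[1].round(1),"=",best[0].round(1),"mid",(sum(best[2][:2])/2).round(1),"far edge v",best[2][2].round(1),"z",np.median(z[m]).round(1),m.sum())
q,a,e,u,v=best;A=P@u;B=P@v;mid=(e[0]+e[1])/2
for h in(103,108):print("half",h,"centre",(mid*u+(e[2]-h)*v).round(1))
# inner wall gaps
s=(B<e[2]-30);L=A[s]-mid
print("left rim",np.percentile(L[L<0],[1,99]).round(1),"right",np.percentile(L[L>0],[1,99]).round(1))
# remote
r=(z>140)&(z<240)&(xx>205)&(xx<290)&(yy>100)&(yy<350)
hs=cv2.cvtColor(c["img"],cv2.COLOR_BGR2HSV)
E
python3 rim.py w2.npz
python3 - <<'E'
from m import *
c=dict(np.load("w2.npz"));W=pts(c);z=W[...,2]*1000
yy,xx=np.indices(z.shape)
m=(z>120)&(xx>208)&(xx<290)&(yy>100)&(yy<270)
seg(W,(248,190),(z>170)&(z<230)&(xx>208)&(xx<290)&(yy<262),"rem",160)
o=W[110:130,225:275];print((np.nanmedian(o.reshape(-1,3),0)*1000).round(1))
E
```

```text
extent along -26.6 = 215.8 mid 522.9 far edge v 112.3 z 50.7 4820
half 103 centre [ 471.7 -225.8]
half 108 centre [ 469.4 -230.3]
left rim [-108.1  -99.6] right [ 99.5 108.1]
rem (array([ 484.4, -200. ]), array([88.3, 48.2]), 64.5, 'z', array([211.5, 213.4, 215. ]), 12025)
[ 502.  -167.6  213.3]
```

```bash
python3 go.py 429.5 -203 18 -27
```

```text
t 8.2 pos [ 470.8 -227.   198.9] ydir -26.88 tilt z [-8.e-04  5.e-04 -1.e+00] grip 41.7 15.0 F [ 0.3 -0.3 -0.5] q6 -0.05
shift units now-axes [ 0.09 -1.58  6.03] turn rz 0.012
shift after turn [ 0.09 -1.58  6.03]
```

```bash
python3 -m inch '-1 .09 -.79 .5 0 0 0;-1 0 -.79 .5 0 0 0;-1 0 0 1 0 0 0;-1 0 0 1 0 0 0;-1 0 0 1 0 0 0;-1 0 0 .8 0 0 0;-1 0 0 .5 0 0 0;-1 0 0 .4 0 0 0;-1 0 0 .2 0 0 0;-1 0 0 .1 0 0 0'
python3 -m inch '-1 0 0 .05 0 0 0;-1 0 0 .04 0 0 0;-1 0 0 0 0 0 0'
python3 go.py 429.5 -203 12 -27
```

```text
time_s: 9.45
ee_pos: [0.4302, -0.2033, 0.0195]
eef_rot: [3.141, 0.0, 1.099]
force: [-0.5, 0.0, -1.5]
grip_width: 0.0417
grip_force: 15.0
time_s: 9.82
ee_pos: [0.4301, -0.2033, 0.0169]
eef_rot: [3.141, 0.0, 1.099]
force: [-0.0, -0.4, -1.3]
grip_width: 0.0418
grip_force: 15.0
t 9.82 pos [ 430.1 -203.3   16.9] ydir -27.04 tilt z [ 2.e-04 -1.e-04 -1.e+00] grip 41.8 15.0 F [-0.  -0.4 -1.3] q6 -0.05
shift units now-axes [-0.   -0.02  0.16] turn rz -0.004
shift after turn [-0.   -0.02  0.16]
```

```bash
python3 -m inch '-1 0 0 .06 0 0 0;-1 0 0 .05 0 0 0;-1 0 0 .03 0 0 0;-1 0 0 0 0 0 0'; python3 -m inch '-1 0 0 .04 0 0 0;-1 0 0 0 0 0 0'
```

```text
time_s: 10.32
ee_pos: [0.43, -0.2032, 0.0125]
eef_rot: [-3.141, 0.0, 1.099]
force: [0.2, 0.6, -1.8]
grip_width: 0.042
grip_force: 15.0
time_s: 10.58
ee_pos: [0.4301, -0.2033, 0.0122]
eef_rot: [3.142, 0.0, 1.099]
force: [-5.1, 2.4, 13.4]
grip_width: 0.0421
grip_force: 15.0
```

```bash
python3 -m inch '.28 0 0 0 0 0 0;.28 0 0 0 0 0 0;.28 0 0 0 0 0 0;.28 0 0 -.3 0 0 0;.28 0 0 -1 0 0 0;.28 0 0 -1 0 0 0;.28 0 0 -1 0 0 0;.8 0 0 -1 0 0 0;.8 0 0 -1 0 0 0;.8 0 0 -1 0 0 0'
python3 go.py 607 -1 200 -79
```

```text
time_s: 11.82
ee_pos: [0.4299, -0.2032, 0.202]
eef_rot: [3.141, 0.0, 1.099]
force: [-0.2, -0.3, 0.3]
grip_width: 0.0839
grip_force: 0.0
t 11.82 pos [ 429.9 -203.2  202. ] ydir -27.04 tilt z [ 5.e-04 -3.e-04 -1.e+00] grip 83.9 0.0 F [-0.2 -0.3  0.3] q6 -0.05
shift units now-axes [8.69 2.19 0.07] turn rz 5.196
shift after turn [ 7.08 -5.49  0.07]
```

```bash
python3 -m inch '.8 .965 .243 0 0 0 0;.8 .965 .243 0 0 0 0;.8 .965 .243 0 0 0 0;.8 .965 .243 0 0 0 0;.8 .965 .243 0 0 0 0;.8 .965 .243 0 0 0 0;.8 .965 .243 0 0 0 0;.8 .965 .243 0 0 0 0;.8 .965 .243 0 0 0 0'
python3 -m inch '.8 0 0 0 0 0 1;.8 0 0 0 0 0 1;.8 0 0 0 0 0 1;.8 0 0 0 0 0 1;.8 0 0 0 0 0 1;.8 0 0 0 0 0 .2;.8 0 0 0 0 0 0'
python3 - <<'E'
from m import *
c=camera("wrist");cv2.imwrite("pics/w3.png",c["img"]);np.savez("w3.npz",**c)
W=pts(c);z=W[...,2]*1000
hsv=cv2.cvtColor(c["img"],cv2.COLOR_BGR2HSV);H,s,V=[hsv[...,i].astype(int) for i in range(3)]
seg(W,(250,200),(H>95)&(H<125)&(s>120)&(z>5)&(z<60),"case",300)
c=camera("side");np.savez("side3.npz",**c);W=pts(c);z=W[...,2]*1000
hsv=cv2.cvtColor(c["img"],cv2.COLOR_BGR2HSV);H,s,V=[hsv[...,i].astype(int) for i in range(3)]
seg(W,(258,253),(z>15)&(z<40)&(V<90)&(s<110),"remote in box",45)
E
python3 go.py 607 -1 200 -79
```

```text
time_s: 12.95
ee_pos: [0.6074, -0.0002, 0.201]
eef_rot: [3.141, -0.0, 1.099]
force: [-0.2, -0.2, 0.0]
grip_width: 0.0846
grip_force: 0.0
time_s: 13.82
ee_pos: [0.6069, -0.001, 0.2006]
eef_rot: [3.142, -0.0, 0.194]
force: [-0.6, -0.7, 0.3]
grip_width: 0.0847
grip_force: 0.0
case (array([608.1,   2.5]), array([146.1,  52.3]), 10.6, 'z', array([26.4, 30.5, 32. ]), 5463)
remote in box (array([ 430.4, -206.5]), array([147. ,  42.7]), 62.8, 'z', array([21.6, 26.5, 29.3]), 437)
t 13.93 pos [606.9  -1.  200.5] ydir -78.9 tilt z [ 1.e-04 -0.e+00 -1.e+00] grip 84.6 0.0 F [-1.3 -0.4 -0.1] q6 1.31
shift units now-axes [ 0.   -0.    0.02] turn rz 0.01
shift after turn [ 0.   -0.    0.02]
```

View pics/w3.png

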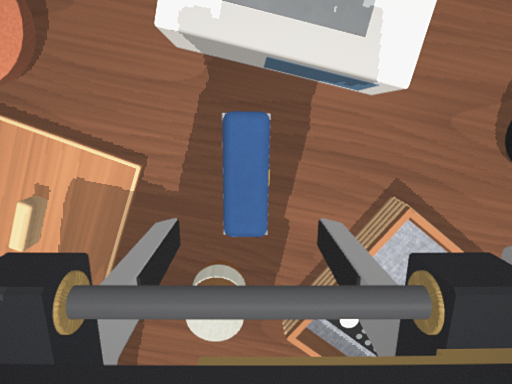

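The blue case sits at columns 223–270, rows 112–236, between the open fingers' closing lines. The candle is at (215,300) and the tissue box is above; both are clear of the fingers.

```bash
python3 -m inch '.8 .03 -.1 1 0 0 0;.8 0 0 1 0 0 0;.8 0 0 1 0 0 0;.8 0 0 1 0 0 0;.8 0 0 1 0 0 0;.8 0 0 .7 0 0 0;.8 0 0 .5 0 0 0;.8 0 0 .25 0 0 0;.8 0 0 0 0 0 0' 12
python3 go.py 608 2 7 -79.2
```

```text
time_s: 15.05
ee_pos: [0.6073, 0.0021, 0.0069]
eef_rot: [-3.142, 0.0, 0.192]
force: [-0.5, -0.7, 0.4]
grip_width: 0.0848
grip_force: 0.0
t 15.05 pos [607.3   2.1   6.9] ydir -79.02 tilt z [-1.e-04 -0.e+00 -1.e+00] grip 84.8 0.0 F [-0.5 -0.7  0.4] q6 1.32
shift units now-axes [ 0.02  0.01 -0.  ] turn rz 0.018
shift after turn [ 0.02  0.01 -0.  ]
```

```bash
python3 -m inch '-1 0 0 0 0 0 0;-1 0 0 0 0 0 0;-1 0 0 0 0 0 0;-1 0 0 0 0 0 0;-1 0 0 0 0 0 0;-1 0 0 0 0 0 0' 12
python3 -m inch '-1 0 0 -.2 0 0 0;-1 0 0 -.6 0 0 0;-1 0 0 -1 0 0 0;-1 0 0 -1 0 0 0;-1 0 0 -1 0 0 0;-1 0 0 -1 0 0 0;-1 0 0 -1 0 0 0;-1 0 0 0 0 0 0'
python3 go.py 508.8 -243.8 180 -27
```

```text
time_s: 15.8
ee_pos: [0.6074, 0.0021, 0.0071]
eef_rot: [3.142, -0.0, 0.191]
force: [-0.9, 1.3, 3.7]
grip_width: 0.0534
grip_force: 12.0
time_s: 16.8
ee_pos: [0.6081, 0.002, 0.1839]
eef_rot: [3.14, -0.005, 0.191]
force: [-0.3, 0.1, -2.1]
grip_width: 0.054
grip_force: 12.0
t 16.8 pos [608.1   2.  183.9] ydir -79.04 tilt z [ 4.9e-03 -3.0e-04 -1.0e+00] grip 54.0 12.0 F [-0.3  0.1 -2.1] q6 1.32
shift units now-axes [-4.81  7.42  0.12] turn rz -5.204
shift after turn [-8.8   0.77  0.12]
```

```bash
python3 -m inch '-1 -.6 .93 0 0 0 0;-1 -.6 .93 0 0 0 0;-1 -.6 .93 0 0 0 0;-1 -.6 .93 0 0 0 0;-1 -.6 .93 0 0 0 0;-1 -.6 .93 0 0 0 0;-1 -.6 .93 0 0 0 0;-1 -.6 .93 0 0 0 0'
python3 -m inch '-1 0 0 0 0 0 -1;-1 0 0 0 0 0 -1;-1 0 0 0 0 0 -1;-1 0 0 0 0 0 -1;-1 0 0 0 0 0 -1;-1 0 0 0 0 0 -.2;-1 0 0 0 0 0 0'
python3 go.py 509 -244.5 30 -27
python3 - <<'E'
from h import *
c=camera("wrist");cv2.imwrite("pics/w4.png",c["img"]);np.savez("w4.npz",**c)
E
```

```text
time_s: 17.8
ee_pos: [0.5074, -0.2451, 0.1798]
eef_rot: [-3.141, 0.001, 0.191]
force: [0.1, 0.1, -1.0]
grip_width: 0.0538
grip_force: 12.0
time_s: 18.68
ee_pos: [0.5081, -0.2443, 0.1804]
eef_rot: [-3.141, -0.0, 1.096]
force: [-0.1, -0.5, -1.8]
grip_width: 0.054
grip_force: 12.0
t 18.68 pos [ 508.1 -244.3  180.4] ydir -27.21 tilt z [-6.e-04  4.e-04 -1.e+00] grip 54.0 12.0 F [-0.1 -0.5 -1.8] q6 -0.04
shift units now-axes [0.01 0.03 5.01] turn rz -0.021
shift after turn [0.01 0.03 5.01]
```

View pics/w4.png

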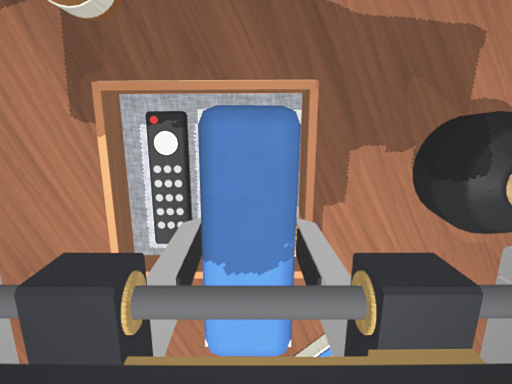

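The remote lies flat on the floor at columns 147–188. The case is held at columns 200–300 above the right half of the box, and the vase edge is at column 413. I'll check the vase clearance before descending.

```bash
python3 rim.py w4.npz; python3 - <<'E'
from m import *
c=dict(np.load("w4.npz"));W=pts(c);z=W[...,2]*1000;yy,xx=np.indices(z.shape)
m=(xx>400)&(z>60)&(z<165)&(yy<245);P=W[m][:,:2]*1000-[508.1,-244.3]
a=np.radians(-27);A=P@[np.cos(a),np.sin(a)];B=P@[-np.sin(a),np.cos(a)]
print("vase tool-y from",np.percentile(A,1),"v range",np.percentile(B,[1,99]))
k=np.abs(B)<45;print("near body strip",A[k].min() if k.any() else None)
W2=W;seg(W2,(250,200),(z>170)&(z<230)&(xx>195)&(xx<302)&(yy<215),"case",200)
seg(W2,(165,180),(z>15)&(z<40)&(xx<192)&(xx>140)&(yy<246),"rem",90)
E
```

```text
extent along -27.1 = 216.0 mid 522.5 far edge v 117.0 z 50.7 5049
half 103 centre [ 471.5 -225.6]
half 108 centre [ 469.2 -230. ]
left rim [-108.2  -99.5] right [100.1 108.3]
vase tool-y from 175.22850063715683 v range [-35.37627651  71.5816375 ]
near body strip 173.72019836016327
case (array([ 529.4, -204.3]), array([58.8, 54.7]), 62.6, 'z', array([196.9, 203.6, 205. ]), 10864)
rem (array([ 430.7, -203.1]), array([148.2,  42.5]), 62.9, 'z', array([23.9, 26.9, 28.6]), 4828)
rem (array([ 473.5, -120.1]), array([ 0.3, 37.4]), 62.9, 'z', array([18.8, 21. , 33.3]), 64)
```

```bash
python3 -m inch '-1 .01 .03 .6 0 0 0;-1 0 0 1 0 0 0;-1 0 0 1 0 0 0;-1 0 0 1 0 0 0;-1 0 0 .8 0 0 0;-1 0 0 .5 0 0 0;-1 0 0 .3 0 0 0;-1 0 0 .2 0 0 0;-1 0 0 .05 0 0 0;-1 0 0 0 0 0 0'
python3 -m inch '-1 0 0 .04 0 0 0;-1 0 0 .03 0 0 0;-1 0 0 0 0 0 0'
```

```text
time_s: 19.98
ee_pos: [0.5095, -0.2447, 0.0178]
eef_rot: [3.141, 0.0, 1.099]
force: [0.7, -0.2, -1.3]
grip_width: 0.0537
grip_force: 12.0
time_s: 20.35
ee_pos: [0.5092, -0.2446, 0.0153]
eef_rot: [-3.142, 0.0, 1.099]
force: [-0.2, 0.4, -1.0]
grip_width: 0.0537
grip_force: 12.0
```

```bash
python3 -m inch '-1 0 0 .03 0 0 0;-1 0 0 .03 0 0 0;-1 0 0 0 0 0 0'; python3 -m inch '-1 0 0 .03 0 0 0;-1 0 0 0 0 0 0'
```

```text
time_s: 20.72
ee_pos: [0.5092, -0.2445, 0.0133]
eef_rot: [-3.141, 0.0, 1.099]
force: [-0.4, 0.5, -1.7]
grip_width: 0.054
grip_force: 12.0
time_s: 20.98
ee_pos: [0.5093, -0.2446, 0.0131]
eef_rot: [3.141, 0.0, 1.099]
force: [-2.9, 1.0, 5.7]
grip_width: 0.054
grip_force: 12.0
```

```bash
python3 -m inch '.45 0 0 0 0 0 0;.45 0 0 0 0 0 0;.45 0 0 0 0 0 0;.45 0 0 -.3 0 0 0;.45 0 0 -1 0 0 0;.45 0 0 -1 0 0 0;.45 0 0 -1 0 0 0;.45 0 0 -1 0 0 0;.45 0 0 -1 0 0 0;.45 0 0 -1 0 0 0'
python3 go.py 507 243 195 80.7
```

```text
time_s: 22.22
ee_pos: [0.5091, -0.2445, 0.2033]
eef_rot: [3.141, 0.0, 1.099]
force: [0.4, -0.1, -0.1]
grip_width: 0.0684
grip_force: 0.0
t 22.23 pos [ 509.1 -244.5  203.3] ydir -27.05 tilt z [ 6.e-04 -3.e-04 -1.e+00] grip 68.4 0.0 F [ 0.4 -0.1 -0.1] q6 -0.04
shift units now-axes [14.44 -7.45  0.27] turn rz 7.225
shift after turn [ -2.7  -16.02   0.27]
```

```bash
python3 -m inch '.28 .963 -.497 0 0 0 0;.28 .963 -.497 0 0 0 0;.28 .963 -.497 0 0 0 0;.28 .963 -.497 0 0 0 0;.28 .963 -.497 0 0 0 0;.28 .963 -.497 0 0 0 0;.28 .963 -.497 0 0 0 0;.28 .963 -.497 0 0 0 0'
python3 -m inch '.28 .963 -.497 0 0 0 0;.28 .963 -.497 0 0 0 0;.28 .963 -.497 0 0 0 0;.28 .963 -.497 0 0 0 0;.28 .963 -.497 0 0 0 0;.28 .963 -.497 0 0 0 0;.28 .963 -.497 0 0 0 0'
python3 -m inch '.28 0 0 0 0 0 1;.28 0 0 0 0 0 1;.28 0 0 0 0 0 1;.28 0 0 0 0 0 1;.28 0 0 0 0 0 1;.28 0 0 0 0 0 1;.28 0 0 0 0 0 1;.28 0 0 0 0 0 .2;.28 0 0 0 0 0 0'
python3 - <<'E'
from m import *
c=camera("wrist");cv2.imwrite("pics/w5.png",c["img"]);np.savez("w5.npz",**c)
W=pts(c);z=W[...,2]*1000
a=(np.hypot(W[...,0]-.507,W[...,1]-.243)<.16)
seg(W,(256,190),a&(z>14)&(z<60)&(np.indices(z.shape)[0]<250),"lid",300)
seg(W,(256,190),a&(z>44)&(z<60)&(np.indices(z.shape)[0]<250),"handle",200)
c=camera("side");cv2.imwrite("pics/s5.png",cv2.resize(c["img"][200:300,200:320],None,fx=4,fy=4));W=pts(c);z=W[...,2]*1000
hsv=cv2.cvtColor(c["img"],cv2.COLOR_BGR2HSV);H,s,V=[hsv[...,i].astype(int) for i in range(3)]
seg(W,(258,253),(z>10)&(z<40)&(V<90)&(s<110),"remote in box",45)
seg(W,(270,253),(H>95)&(H<125)&(s>120)&(z>5),"case in box",45)
E
python3 go.py 507 243 195 80.7
```

```text
time_s: 23.22
ee_pos: [0.508, 0.0166, 0.2023]
eef_rot: [3.141, -0.0, 1.099]
force: [0.7, -0.6, -0.7]
grip_width: 0.0599
grip_force: 0.0
time_s: 24.1
ee_pos: [0.5069, 0.2442, 0.2022]
eef_rot: [3.141, -0.0, 1.099]
force: [1.0, -0.6, 0.3]
grip_width: 0.0604
grip_force: 0.0
time_s: 25.22
ee_pos: [0.5071, 0.2431, 0.2018]
eef_rot: [-3.141, -0.0, -0.155]
force: [0.2, -0.4, -0.6]
grip_width: 0.06
grip_force: 0.0
lid (array([514.8, 241.6]), array([206.7, 200.4]), 80.9, 'z', array([19.7, 20.9, 22.5]), 27505)
lid (array([654.9, 296.1]), array([ 5.8, 44.7]), 20.9, 'z', array([22. , 40.4, 42. ]), 300)
handle (array([507.3, 242.4]), array([16.7, 59. ]), 80.9, 'z', array([51. , 52.7, 54. ]), 856)
remote in box (array([ 430.6, -206.3]), array([147.9,  42.7]), 63.1, 'z', array([20.8, 26.3, 29.6]), 453)
case in box (array([ 508.8, -248.1]), array([145.1,  52.6]), 62.3, 'z', array([29.8, 36.1, 39.2]), 704)
t 25.32 pos [507.1 243.1 201.7] ydir -98.9 tilt z [ 2.e-04  1.e-04 -1.e+00] grip 60.1 0.0 F [ 0.3 -0.1  0.3] q6 2.11
shift units now-axes [-0.    0.    0.22] turn rz 0.04
shift after turn [-0.    0.    0.22]
```

View pics/w5.png

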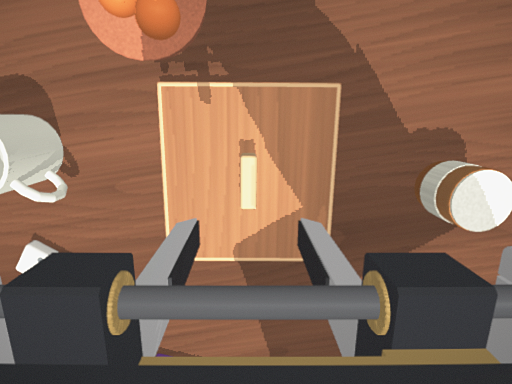

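View pics/s5.png

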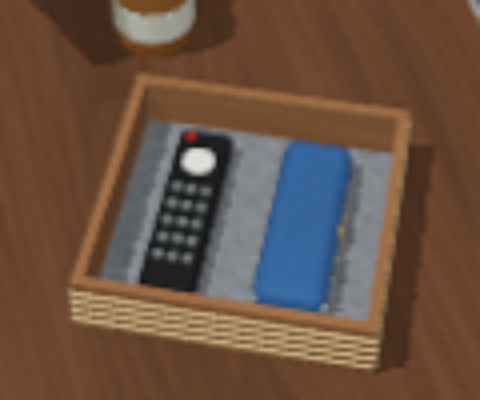

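The handle (columns 240–256, rows 157–208) is centred between the fingers. In the box crop, the remote (190,210) and the case (305,225) lie flat side by side.

```bash
python3 -m inch '.28 0 0 .9 0 0 .03;.28 0 0 1 0 0 0;.28 0 0 1 0 0 0;.28 0 0 1 0 0 0;.28 0 0 1 0 0 0;.28 0 0 .6 0 0 0;.28 0 0 .37 0 0 0;.28 0 0 0 0 0 0' 40
python3 -m inch '-1 0 0 0 0 0 0;-1 0 0 0 0 0 0;-1 0 0 0 0 0 0;-1 0 0 0 0 0 0;-1 0 0 0 0 0 0;-1 0 0 0 0 0 0' 40
python3 go.py 507 243 25 80.8
```

```text
time_s: 26.32
ee_pos: [0.5071, 0.2431, 0.0253]
eef_rot: [3.141, 0.0, -0.163]
force: [-0.1, -0.6, 0.8]
grip_width: 0.0605
grip_force: 0.0
time_s: 27.08
ee_pos: [0.5071, 0.2431, 0.0256]
eef_rot: [-3.142, -0.0, -0.163]
force: [-0.6, 0.7, 1.8]
grip_width: 0.0176
grip_force: 40.0
t 27.07 pos [507.1 243.1  25.6] ydir -99.35 tilt z [ 1.e-04  0.e+00 -1.e+00] grip 17.6 40.0 F [-0.6  0.7  1.8] q6 2.12
shift units now-axes [-0.    0.    0.02] turn rz -0.015
shift after turn [-0.    0.    0.02]
```

```bash
python3 -m inch '-1 0 0 -.2 0 0 0;-1 0 0 -.5 0 0 0;-1 0 0 -.9 0 0 0;-1 0 0 -1 0 0 0;-1 0 0 -1 0 0 0;-1 0 0 -1 0 0 0;-1 0 0 -.5 0 0 0;-1 0 0 0 0 0 0'
python3 go.py 471.6 -225.7 180 62.9
```

```text
time_s: 28.08
ee_pos: [0.5073, 0.2432, 0.1792]
eef_rot: [-3.141, -0.001, -0.163]
force: [0.2, -0.3, -4.0]
grip_width: 0.0175
grip_force: 40.0
t 28.07 pos [507.3 243.2 179.2] ydir -99.35 tilt z [ 1.4e-03  5.0e-04 -1.0e+00] grip 17.5 40.0 F [ 0.2 -0.3 -4. ] q6 2.12
shift units now-axes [ 1.36 15.61 -0.04] turn rz 1.775
shift after turn [ 6.06 14.45 -0.04]
```

```bash
python3 -m inch '-1 .075 .5 0 0 0 0;-1 .075 .86 0 0 0 0;-1 .075 .89 0 0 0 0;-1 .075 .89 0 0 0 0;-1 .075 .89 0 0 0 0;-1 .075 .89 0 0 0 0;-1 .075 .89 0 0 0 0;-1 .075 .89 0 0 0 0;-1 .075 .89 0 0 0 0;-1 .075 .89 0 0 0 0'
python3 -m inch '-1 .075 .89 0 0 0 0;-1 .075 .89 0 0 0 0;-1 .075 .89 0 0 0 0;-1 .075 .89 0 0 0 0;-1 .075 .89 0 0 0 0;-1 .075 .89 0 0 0 0;-1 .075 .89 0 0 0 0;-1 .075 .68 0 0 0 0;-1 0 .44 0 0 0 0;-1 0 0 0 0 0 0'
python3 -m inch '-1 0 0 0 0 0 .5;-1 0 0 0 0 0 .8;-1 0 0 0 0 0 .47;-1 0 0 0 0 0 0'
python3 go.py 471.6 -225.7 140 62.9
python3 - <<'E'
from m import *
c=camera("wrist");cv2.imwrite("pics/w6.png",c["img"]);np.savez("w6.npz",**c)
E
```

```text
time_s: 29.32
ee_pos: [0.487, -0.0132, 0.1773]
eef_rot: [3.141, 0.002, -0.163]
force: [0.8, 0.0, -3.8]
grip_width: 0.0177
grip_force: 40.0
time_s: 30.58
ee_pos: [0.4696, -0.2325, 0.1781]
eef_rot: [-3.141, 0.001, -0.164]
force: [-0.1, 0.1, -3.7]
grip_width: 0.0175
grip_force: 40.0
time_s: 31.08
ee_pos: [0.47, -0.2314, 0.1784]
eef_rot: [-3.141, 0.0, -0.471]
force: [-0.3, 0.2, -3.2]
grip_width: 0.018
grip_force: 40.0
t 31.07 pos [ 470.  -231.4  178.4] ydir -116.97 tilt z [-1.e-04  2.e-04 -1.e+00] grip 18.0 40.0 F [-0.3  0.2 -3.2] q6 1.51
shift units now-axes [-0.04 -0.19  1.28] turn rz 0.013
shift after turn [-0.04 -0.19  1.28]
```

View pics/w6.png

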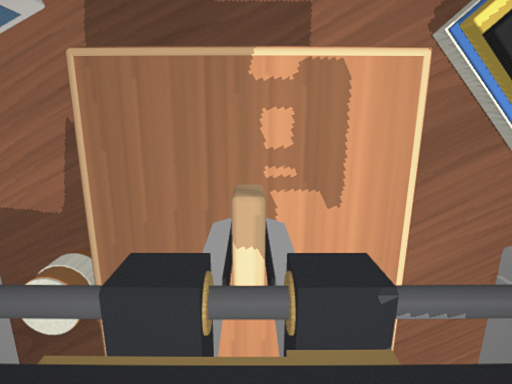

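The lid is held level with plate edges at columns 70–430 and its far edge at row 50. I'll measure its pose relative to the box.

```bash
cat > lid.py <<'E'
import sys
from m import *
from scipy import ndimage as nd
c=dict(np.load(sys.argv[1]));zt=float(sys.argv[2]);W=pts(c);z=W[...,2]*1000;yy,xx=np.indices(z.shape)
m=(abs(z-zt)<9)&(yy<235)&(xx>55)&(xx<445);l,n=nd.label(m);k=np.argmax(np.bincount(l.ravel())[1:])+1;m=l==k
P=W[m]*1000;A=np.c_[P[:,:2]-P[:,:2].mean(0),np.ones(len(P))]
pl=np.linalg.lstsq(A,P[:,2],rcond=None)[0];print("tilt dz/dx,dz/dy",pl[:2].round(4),"z",pl[2].round(1))
print("rect",cv2.minAreaRect(P[:,:2].astype(np.float32)))
# v-edges lines: for the two side edges fit column extremes
row=[(W[r,np.where(m[r])[0].min()]*1000,W[r,np.where(m[r])[0].max()]*1000) for r in range(70,180) if m[r].any()]
L=np.array([a for a,b in row]);Rr=np.array([b for a,b in row])
for E_ in(L,Rr):
    vx,vy,x0,y0=cv2.fitLine(E_[:,:2].astype(np.float32),cv2.DIST_HUBER,0,.01,.01).ravel();print("side edge dir",np.degrees(np.arctan(vy/vx)).round(2))
mid=((L+Rr)/2)[:,:2];t=[np.where(m[:,q])[0].min() for q in range(100,400)]
T=np.array([W[a,q]*1000 for a,q in zip(t,range(100,400))])
vx,vy,x0,y0=cv2.fitLine(T[:,:2].astype(np.float32),cv2.DIST_HUBER,0,.01,.01).ravel();print("far edge dir",np.degrees(np.arctan(vy/vx)).round(2))
a=np.radians(-27.1);u=np.array([np.cos(a),np.sin(a)]);v=np.array([-u[1],u[0]]);bc=np.array([471.6,-225.7])
# tool -x side = box +x here: far edge along u, sides along v
print("width v",np.median((L-Rr)[:,:2]@v).round(1),"centre err v",np.median((mid-bc)@v).round(1),"centre err u (far edge-108)",(np.median((T[:,:2]-bc)@u)-108).round(1))
o=ctrl.get_obs();d=o["ee_pos"][:2]*1000-bc;print("tcp err u,v",(d@u).round(1),(d@v).round(1))
E
python3 lid.py w6.npz 174
```

```text
tilt dz/dx,dz/dy [-0.001   0.0011] z 173.8
rect ((516.6091918945312, -255.18798828125), (206.39413452148438, 112.12842559814453), 63.058040618896484)
side edge dir -26.41
side edge dir -26.65
far edge dir 63.06
width v 204.1 centre err v -5.9 centre err u (far edge-108) 1.0
tcp err u,v 1.2 -5.9
```

```bash
python3 -m inch '-1 -.04 -.1 .3 0 0 0;-1 0 -.09 .7 0 0 0;-1 0 0 .8 0 0 0;-1 0 0 .6 0 0 0;-1 0 0 .35 0 0 0;-1 0 0 .15 0 0 0;-1 0 0 0 0 0 0'
python3 - <<'E'
from h import *
c=camera("wrist");np.savez("w7.npz",**c)
E
python3 go.py 471.6 -225.7 65 62.9;python3 lid.py w7.npz 87
```

```text
time_s: 32.0
ee_pos: [0.4715, -0.2265, 0.0916]
eef_rot: [-3.142, -0.0, -0.472]
force: [0.4, -0.0, -3.2]
grip_width: 0.0173
grip_force: 40.0
t 32.05 pos [ 471.7 -226.5   91.9] ydir -117.03 tilt z [ 7.e-04 -3.e-04 -1.e+00] grip 17.7 40.0 F [ 0.4  0.1 -3.5] q6 1.52
shift units now-axes [-0.02 -0.02  0.9 ] turn rz 0.007
shift after turn [-0.02 -0.02  0.9 ]
tilt dz/dx,dz/dy [-0.0007  0.0008] z 86.9
rect ((518.0599975585938, -250.5208740234375), (207.1028594970703, 112.15686798095703), 63.09142303466797)
side edge dir -26.69
side edge dir -26.49
far edge dir 63.06
width v 203.9 centre err v -0.9 centre err u (far edge-108) 0.0
tcp err u,v 0.5 -0.7
```

```bash
python3 -m inch '-1 -.01 -.02 .2 0 0 0;-1 0 0 .2 0 0 0;-1 0 0 .1 0 0 0;-1 0 0 .1 0 0 0;-1 0 0 0 0 0 0'; python3 -m inch '-1 0 0 .05 0 0 0;-1 0 0 .05 0 0 0;-1 0 0 .05 0 0 0;-1 0 0 0 0 0 0'
```

```text
time_s: 32.67
ee_pos: [0.4714, -0.2257, 0.0733]
eef_rot: [-3.142, 0.0, -0.472]
force: [0.2, 0.4, -3.2]
grip_width: 0.0174
grip_force: 40.0
time_s: 33.17
ee_pos: [0.4714, -0.2257, 0.0688]
eef_rot: [-3.142, 0.0, -0.472]
force: [-0.3, 0.4, -2.1]
grip_width: 0.0173
grip_force: 40.0
```

```bash
python3 go.py 471.6 -225.7 65 62.9
```

```text
t 33.17 pos [ 471.4 -225.7   68.8] ydir -117.04 tilt z [-1.e-04  1.e-04 -1.e+00] grip 17.3 40.0 F [-0.3  0.4 -2.1] q6 1.53
shift units now-axes [ 0.   -0.    0.13] turn rz 0.006
shift after turn [ 0.   -0.    0.13]
```

The plug is inside the walls without contact, with about 3–4 mm to go.

```bash
python3 -m inch '-1 0 0 .04 0 0 0;-1 0 0 .04 0 0 0;-1 0 0 0 0 0 0'; python3 -m inch '-1 0 0 .03 0 0 0;-1 0 0 0 0 0 0'
```

```text
time_s: 33.55
ee_pos: [0.4714, -0.2258, 0.0664]
eef_rot: [-3.142, 0.0, -0.472]
force: [-0.6, 0.5, -2.8]
grip_width: 0.0176
grip_force: 40.0
time_s: 33.8
ee_pos: [0.4714, -0.2258, 0.0656]
eef_rot: [3.142, 0.0, -0.472]
force: [-0.1, 0.1, -3.0]
grip_width: 0.0178
grip_force: 40.0
```

```bash
python3 -m inch '-1 0 0 .03 0 0 0;-1 0 0 0 0 0 0'
```

```text
time_s: 34.05
ee_pos: [0.4715, -0.2258, 0.0655]
eef_rot: [3.142, -0.0, -0.472]
force: [-4.6, 2.9, 6.8]
grip_width: 0.0181
grip_force: 40.0
```

Seated: the force is now upward, at the expected height. Next I release and retreat.

```bash
python3 -m inch '-.3 0 0 0 0 0 0;-.3 0 0 0 0 0 0;-.3 0 0 0 0 0 0;-.3 0 0 -.3 0 0 0;-.3 0 0 -.8 0 0 0;-.3 0 0 -1 0 0 0;-.3 0 0 -1 0 0 0;-.3 0 0 -1 0 0 0;-.3 0 0 0 0 0 0;-.3 0 0 0 0 0 0'
python3 - <<'E'
from h import *
c=camera("wrist");np.savez("w8.npz",**c);cv2.imwrite("pics/s8.png",camera("side")["img"])
E
python3 lid.py w8.npz 60
```

```text
time_s: 35.3
ee_pos: [0.4712, -0.2256, 0.1872]
eef_rot: [-3.142, 0.001, -0.472]
force: [0.4, 0.5, -0.5]
grip_width: 0.0327
grip_force: 0.0
tilt dz/dx,dz/dy [-0.0002  0.0008] z 60.9
rect ((496.1867980957031, -238.86862182617188), (206.89968872070312, 158.74374389648438), 62.99668502807617)
side edge dir -26.88
side edge dir -26.5Traceback (most recent call last):
  File "lid.py", line 14, in <module>
    mid=((L+Rr)/2)[:,:2];t=[np.where(m[:,q])[0].min() for q in range(100,400)]
                            ~~~~~~~~~~~~~~~~~~~~~~~^^
    return umr_minimum(a, axis, None, out, keepdims, initial, where)
ValueError: zero-size array to reduction operation minimum which has no identity
```

View pics/s8.png

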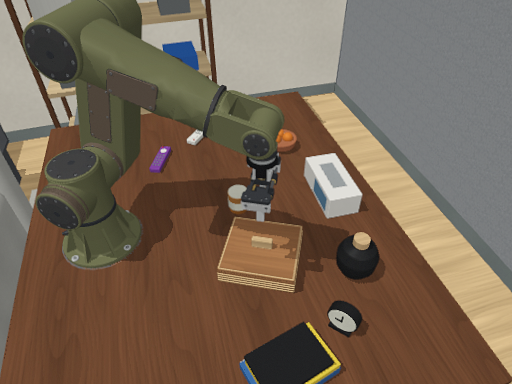

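The lid sits flush on the box at (260,252). Its top is level at about 60.9 mm (60 expected) and its yaw matches the box. The gripper is clear and nothing else has moved.

```bash
python3 -c "
from station import ticket
print(ticket.hand_in())"
```

```text
the job is handed in; nothing more can be done
None
```

The remote and glasses case lie flat, side by side, in the box, the lid sits flush on top with its handle up, and I handed the job in after about 35 s of the 72 s; the hand-in returned no verdict.

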